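Find the socket for the potter's wheel nut

ROBOT

A 6-joint arm with a two-finger parallel gripper is mounted at the origin on the work surface. World frame = base frame: x ahead of the robot, y to its left, z up, the work surface at z = 0. Lengths are in m, angles in rad, forces in N, time in s.
With the tool pointing down it reaches from about 0.25 to 0.775 m from the base axis. Payload 8.9 kg.
Tool frame: the origin (TCP) lies at the very end of the fingers, on their centre line; the grasp point (between the pads) lies 19 mm behind it; z points along the fingers, y is the line along which they close (so a half turn about z gives the same grasp; the last joint's range is limited). The gripper opens to 85 mm and grips with 20 to 120 N. Pads are 22 mm wide; open, the fingers measure 114 mm over their backs; the gripper's body (76 mm by 85 mm) begins 54 mm behind the grasp point. The pads swing forward as they close: fully open they stand 13 mm farther back than shut.
Start: joints at [1.172, 0.291, -0.153, 1.127, 0, 1.431], TCP at [0.135, 0.507, 0.231] pointing down, gripper open.
Joint ranges: [-2.52, 2.52], [-0.91, 1.74], [-1.3, 1.37], [-1.96, 2.02], [-1.52, 1.47], [-3.14, 3.14]. Speed limits (rad/s): [2.22, 2.22, 2.79, 3.14, 3.14, 3.14].

INTERFACE

Orientations are given as [roll, pitch, yaw] about the fixed x, y, z axes, in that order (R = Rz(yaw) Ry(pitch) Rx(roll)).
In Python, from plant import robot, cams, sign_off gives the robot as it stands. The module is installed in compiled form; this text tells all that it offers.
- The arm moves only by the shell command python3 -m pendant 'ROWS' [OPENING]. ROWS is text: rows parted by semicolons, each of 6 numbers parted by spaces: the shift along the tool's x, y, z in m, then the turn, a rotation vector about the tool's x, y, z in degrees. A call has 1 to 5 rows; each row shifts and turns the commanded pose from where the row before left it, along the tool's axes as they then stand; what a row does not reach is not made up. A row lasts 1/10 s, in which the tool goes at most 50 mm and 8.59 degrees, less where a joint would pass 70% of its speed; a pose out of reach is approached as far as the arm can. A call with a gripper value outside its range is refused whole. OPENING is the opening, from -1 (shut) to 1 (fully open), set as the call begins (- or left out, the last holds). The fingers move at their own pace and stop on an object; the grip force is fixed at half the most. Time passes only in rows, so rows that do not move let the fingers close. It gives the time, the measured TCP pose, the force, the opening and the grip force at its end, in the units of the state.
- robot.get_obs(): the state, without advancing time (a new reading comes with each control period).
- cams.capture(name): name is "scene" or "top" or "wrist"; returns the picture (384x512x3 uint8, red, green, blue); there is no depth.
- cams.camera_info(name): a dict with "camera_matrix" (3x3 intrinsics, pixels), "cam_to_world" (4x4, takes a point from camera to world coordinates); the wrist camera has in their place "T_tool_cam" (4x4, takes a point from camera to tool coordinates, whose origin is the TCP and whose axes are the flange's). Camera axes: x right, y down, z forward; pixel columns grow to the right and rows downward; lengths in m; the calibration is good to about 2 mm. A picture is of the moment at which its call begins: read the wrist's pose just before it. camera_info takes no time and is no camera call.
- sign_off(): hands the job in; it is judged then, once.
The state is a dict: "time": time; "q": joint angles; "qvel": joint speeds; "effort": joint torques, N m; "tool_pos": TCP position; "eef_rot": TCP orientation; "force": force on the tool from outside, world axes, zero at the start; "moment": the same for the moment, N m; "grip_width": opening from 0.0 (shut) to 1.0 (fully open); "finger_force": force on a finger pad.
Only numpy, scipy, OpenCV 4.12 (cv2) and the standard library are available. Lean on these libraries where they do the work, as an engineer would, in place of code of your own. Each camera call takes 0.05 s, during which the arm holds its last target. There are 200 camera calls.

TASK

The head of this tabletop potter's wheel is coming off for cleaning: push its red stop button fully down first, so that it is latched before any socket touches the wheel, then try the black sockets from the green tray on the spindle nut until you find the one that drops fully home over the nut. Stand those that do not fit upright in the tray again, leave the other things where they are, and finish still gripping the right socket, upright and fully seated on the nut, with the stop button left down.

Things in the scene. Friction and masses are not known exactly. Their poses are not given: they have to be found in the camera images.
- wheel: tabletop potter's wheel, fixed: cream housing, 270 mm in x, from -225 to +135 mm in y, top 110 mm above the table; origin on the table under the spindle axis, z up. Blue splash pan round the spindle, 290 mm across, rim 160 mm above the table. The control panel with the stop button is on the -y end of the top, with a speed knob and a rocker switch that do not matter.
- wheel_head: the wheel head, an aluminium disc of 210 mm diameter, turned anyhow, held stiffly (1.5 N m) by the idle drive. Origin: centre of the nut's foot, on top of the 44 mm washer under it, 148 mm above the table, z up; the disc's top is 3 mm lower. The right socket is home when its mouth rests on the washer, its origin at this origin.
- nut_top (a point): centre of the top face of the hexagonal brass nut at the middle of the wheel head, 15 mm above the wheel head's origin; same axes: x is square to a pair of the nut's flats. Nut 24 mm across flats, 15 mm high; the 16 mm spindle end stands 7 mm above it. The right socket has 1.4 mm play across the flats.
- stop_top (a point): centre of the top of the red mushroom stop button (40 mm diameter, on a yellow plate, pressed straight down). When up it is 154.5 mm above the table.
- stop (a joint): travel of the stop button, m: 0 = up, 0.008 = fully down. Takes about 6 N, has no spring-back: it latches and stays where it has been pushed to. Counts as down beyond 0.006.
- tray: green sheet-metal tool tray, fixed, 180 mm (x) by 300 mm (y), wall 18 mm high; floor 3 mm thick, so sockets stand 3 mm above the table. Origin under its centre. The three sockets stand in a row along y, about 90 mm apart, some 30 mm to the -x side of its centre line; the T-bar lies along y, 45 mm to the +x side.
- socket_1: one of three deep black sockets, alike outside and unmarked, mouth down in the tray, in any order and yaw. 70 mm tall, 0.28 kg; lower 46 mm round, 36 mm diameter; upper 24 mm an outside hexagon, 30 mm across flats, with the square drive hole on top. Origin: centre of the mouth (underside), z up. Its x axis is square to a pair of outside flats.
- socket_2: same outside, origin and axes as socket_1. Only one of the three sockets fits the nut; the other two have too small a hexagon and stop on top of the nut, about 15 mm short of home.
- socket_3: same outside, origin and axes as socket_1. In each socket the hexagonal bore in the mouth is 30 mm deep, has a 1.2 mm lead-in, and its flats are parallel to the outside flats.
- tbar: a plain steel sliding T-bar, 220 mm long, 19 mm thick, lying in the tray beside the sockets. A bystander; leave it alone. Origin under its middle, its length along y.
- bowl_a: a small loose clay bowl, 110 mm across the rim, 55 mm high, standing on the table beyond the wheel and tray. A bystander. Origin at the centre of its underside.
- bowl_b: a small loose terracotta bowl, 100 mm across, 50 mm high, standing on the table beyond the tray. A bystander. Origin at the centre of its underside.
- slip_jar: a closed glaze jar with green lid, 68 mm across, 85 mm high, standing on the table near the robot. A bystander. Origin at the centre of its underside.
- brush: a long-handled brush lying on the table between tray and wheel. A bystander. Origin under its middle, its length along x.
- spanner: a flat steel spanner lying on the table on the far (+y) side of the wheel from the tray. A bystander. Origin under its middle, its length along x.
- rib: a flat wooden throwing rib, 55 x 100 x 8 mm, lying on the table beyond the tray. A bystander. Origin at the centre of its underside.
Not all that is in view belongs to the job. What is shaped like the socket_2 but orange or white is not meant.

How it is judged:
On the way, in this order (a step that is already met when the one before it is completed fails the run):
1. the stop button has been pushed down (value of joint stop above 0.006 m), for 0.2 s.
2. a socket is fully seated on the nut while gripped (((horizontal distance between socket_1 and wheel_head below 0.003 m and z of socket_1 in the frame of wheel_head between -0.003 and 0.003 m and angle between socket_1's own z axis and vertical below 0.12 rad and contact force between the fingers and socket_1 above 2 N) or (horizontal distance between socket_2 and wheel_head below 0.003 m and z of socket_2 in the frame of wheel_head between -0.003 and 0.003 m and angle between socket_2's own z axis and vertical below 0.12 rad and contact force between the fingers and socket_2 above 2 N) or (horizontal distance between socket_3 and wheel_head below 0.003 m and z of socket_3 in the frame of wheel_head between -0.003 and 0.003 m and angle between socket_3's own z axis and vertical below 0.12 rad and contact force between the fingers and socket_3 above 2 N))), for 0.3 s.
At the end, for the whole second after the job is handed in: Stop button down (over 6 of 8 mm). One socket home on the nut: mouth within 3 mm of the washer and of the spindle axis, upright within 0.12 rad, at rest, gripped by the fingers (over 2 N). The other two stand upright (within 0.1 rad) on the tray floor, at rest (value of joint stop above 0.006 m and ((horizontal distance between socket_1 and wheel_head below 0.003 m and z of socket_1 in the frame of wheel_head between -0.003 and 0.003 m and angle between socket_1's own z axis and vertical below 0.12 rad and contact force between the fingers and socket_1 above 2 N and linear speed of each of socket_1, socket_2, socket_3 below 0.02 m/s and x of socket_2 in the frame of tray between -0.085 and 0.085 m and y of socket_2 in the frame of tray between -0.145 and 0.145 m and z of socket_2 in the frame of tray between -0.002 and 0.007 m and angle between each of socket_2, socket_3's own z axis and vertical below 0.1 rad and x of socket_3 in the frame of tray between -0.085 and 0.085 m and y of socket_3 in the frame of tray between -0.145 and 0.145 m and z of socket_3 in the frame of tray between -0.002 and 0.007 m) or (horizontal distance between socket_2 and wheel_head below 0.003 m and z of socket_2 in the frame of wheel_head between -0.003 and 0.003 m and angle between socket_2's own z axis and vertical below 0.12 rad and contact force between the fingers and socket_2 above 2 N and linear speed of each of socket_2, socket_1, socket_3 below 0.02 m/s and x of socket_1 in the frame of tray between -0.085 and 0.085 m and y of socket_1 in the frame of tray between -0.145 and 0.145 m and z of socket_1 in the frame of tray between -0.002 and 0.007 m and angle between each of socket_1, socket_3's own z axis and vertical below 0.1 rad and x of socket_3 in the frame of tray between -0.085 and 0.085 m and y of socket_3 in the frame of tray between -0.145 and 0.145 m and z of socket_3 in the frame of tray between -0.002 and 0.007 m) or (horizontal distance between socket_3 and wheel_head below 0.003 m and z of socket_3 in the frame of wheel_head between -0.003 and 0.003 m and angle between socket_3's own z axis and vertical below 0.12 rad and contact force between the fingers and socket_3 above 2 N and linear speed of each of socket_3, socket_1, socket_2 below 0.02 m/s and x of socket_1 in the frame of tray between -0.085 and 0.085 m and y of socket_1 in the frame of tray between -0.145 and 0.145 m and z of socket_1 in the frame of tray between -0.002 and 0.007 m and angle between each of socket_1, socket_2's own z axis and vertical below 0.1 rad and x of socket_2 in the frame of tray between -0.085 and 0.085 m and y of socket_2 in the frame of tray between -0.145 and 0.145 m and z of socket_2 in the frame of tray between -0.002 and 0.007 m))); the arm keeps its last pose, push and grip.
It fails at once if a socket touches the wheel head or nut before the stop button is down (value of joint stop below 0.006 m and contact force between any of socket_1, socket_2, socket_3 and wheel_head above 0.5 N).
It fails at once if a bystander is shifted by more than 30 mm (distance of any of tbar, bowl_a, bowl_b, slip_jar, brush, spanner, rib from where it was at the start of the episode above 0.03 m).
It also fails if it takes over 72 s, if anything falls off the work surface, if the arm or the gripper's body presses on something with over 40 N, if the wrist force passes 120 N, or if a joint passes its speed limit or range.

## Working session

There is one attempt and no reset: what is moved stays moved. The work goes in short steps, Python scripts to look and compute and a shell command to move; the robot and the scene stay as the last step left them, time stands still between calls to the robot, and variables do not carry over. Pictures are saved under pics/ and viewed, at most 10 in all, crops included, and the job is handed in when it is done.

```bash
mkdir -p pics; cat > h.py <<'E'
import numpy as np, cv2
from scipy.spatial.transform import Rotation as R
from plant import robot, cams
def save(cam,name):
    im=cams.capture(cam); cv2.imwrite(f'pics/{name}.png',im[:,:,::-1]); return im
def T(name,obs=None):
    i=cams.camera_info(name); K=np.array(i['camera_matrix'])
    if name=='wrist':
        o=obs or robot.get_obs(); W=np.eye(4); W[:3,:3]=R.from_euler('xyz',o['eef_rot']).as_matrix(); W[:3,3]=o['tool_pos']
        return K,W@np.array(i['T_tool_cam'])
    return K,np.array(i['cam_to_world'])
def px2w(name,u,v,z,obs=None):
    K,C=T(name,obs); d=C[:3,:3]@np.linalg.inv(K)@[u,v,1]; return C[:3,3]+d*(z-C[2,3])/d[2]
def w2px(name,p,obs=None):
    K,C=T(name,obs); c=K@(C[:3,:3].T@(np.array(p)-C[:3,3])); return c[:2]/c[2]
E
python3 - <<'E'
from h import *
a=save('top','top0'); b=save('scene','scene0')
for n in('top','scene'):print(n,*[np.round(x,3).tolist() for x in T(n)])
i=cams.camera_info('wrist');print(np.round(i['camera_matrix'],1).tolist(),np.round(i['T_tool_cam'],3).tolist())
o=robot.get_obs();print({k:np.round(v,3).tolist() for k,v in o.items()})
cv2.imwrite('pics/both0.png',cv2.resize(a,(800,600))[:,:,::-1])
E
```

```text
top [[355.647, 0.0, 254.817], [0.0, 355.647, 181.294], [0.0, 0.0, 1.0]] [[0.004, -0.987, 0.159, 0.309], [-1.0, -0.006, -0.015, 0.051], [0.016, -0.159, -0.987, 1.444], [0.0, 0.0, 0.0, 1.0]]
scene [[352.883, 0.0, 259.837], [0.0, 352.883, 193.696], [0.0, 0.0, 1.0]] [[0.336, 0.756, -0.561, 1.106], [0.942, -0.276, 0.193, -0.164], [-0.009, -0.594, -0.805, 0.976], [0.0, 0.0, 0.0, 1.0]]
[[300.6, 0.0, 253.2], [0.0, 300.6, 196.1], [0.0, 0.0, 1.0]] [[-0.001, -0.95, -0.312, 0.082], [1.0, -0.001, 0.002, -0.001], [-0.002, -0.312, 0.95, -0.143], [0.0, 0.0, 0.0, 1.0]]
{'time': 0.1, 'q': [1.172, 0.291, -0.154, 1.127, 0.0, 1.431], 'qvel': [0.001, -0.001, 0.002, 0.001, 0.001, -0.001], 'effort': [0.001, -53.798, 33.192, 0.009, -0.0, -0.0], 'tool_pos': [0.135, 0.507, 0.231], 'eef_rot': [-3.14, -0.0, 2.882], 'force': [-0.116, 0.413, 0.077], 'moment': [0.008, -0.0, -0.009], 'finger_force': 0.0, 'grip_width': 1.002}
```

View pics/both0.png

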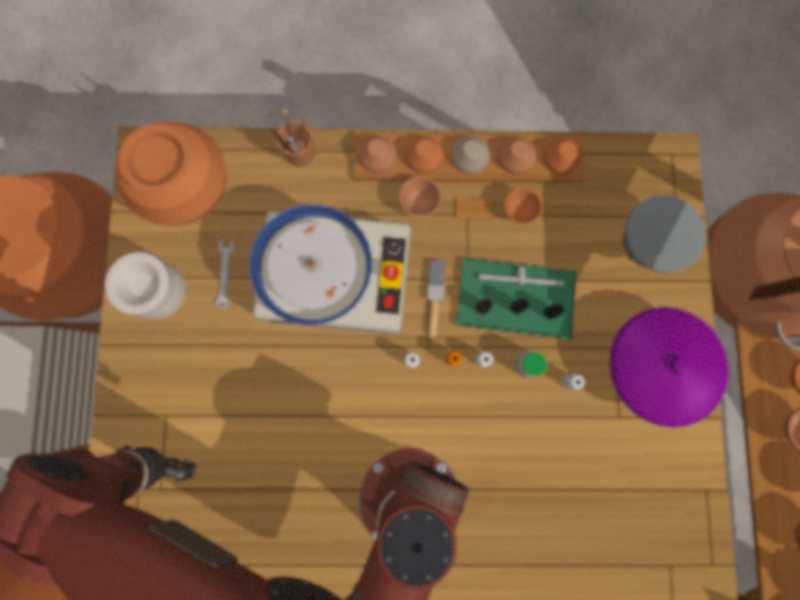

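View pics/scene0.png

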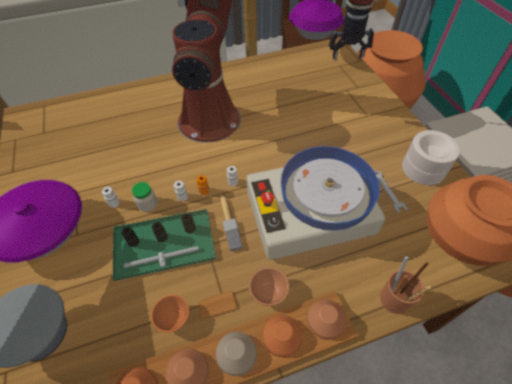

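The top view (800 px scale) shows black sockets in the green tray at (484,306), (519,305) and (554,312). Look-alikes are white at (413,360), (486,360) and (575,382), and orange at (455,359); I choose the black ones. The stop button is the red disc on yellow at (391,272), not the red rocker at (389,300). The nut is near (310,264). Next is a close crop to check.

```bash
python3 - <<'E'
from h import *
a=cv2.imread('pics/top0.png')[135:219,155:375]; cv2.imwrite('pics/crop1.png',cv2.resize(a,None,fx=3.6,fy=3.6,interpolation=cv2.INTER_CUBIC))
for n,u,v,z in [('stop',391,272,.1545),('nut',310,264,.163),('s1',484,306,.073),('s2',519,305,.073),('s3',554,312,.073)]:
    print(n,px2w('top',u/1.5625,v/1.5625,z).round(4))
E
```

```text
stop [0.5439 0.0486 0.1545]
nut [0.5601 0.2384 0.163 ]
s1 [ 0.4743 -0.1834  0.073 ]
s2 [ 0.4774 -0.2709  0.073 ]
s3 [ 0.4603 -0.3578  0.073 ]
```

View pics/crop1.png

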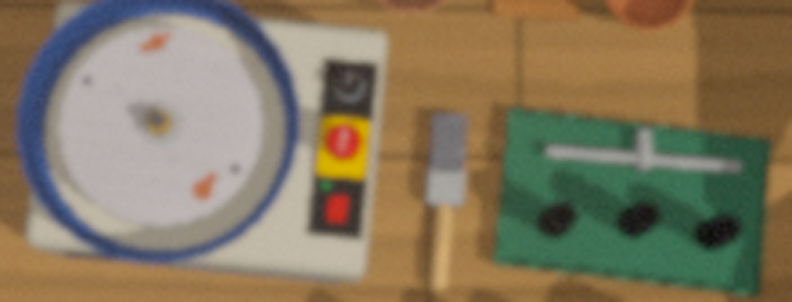

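The crop confirms it: the red mushroom is on the yellow plate at crop (343,141), above the red rocker at (338,208). The nut is at (157,120), and the black sockets are at (556,219), (638,219) and (717,232). I'll move over the nut first for a close look.

```bash
python3 -m pendant '0 0 0 0 0 -7.4; 0 0 0 0 0 -7.4; -.035 -.0225 -.003 0 0 0;-.035 -.0225 -.003 0 0 0;-.035 -.0225 -.003 0 0 0' -1
python3 -m pendant '-.035 -.0225 -.003 0 0 0;-.035 -.0225 -.003 0 0 0;-.035 -.0225 -.003 0 0 0;-.035 -.0225 -.003 0 0 0;-.035 -.0225 -.003 0 0 0'
python3 -m pendant '-.035 -.0225 -.003 0 0 0;-.035 -.0225 -.003 0 0 0;-.035 -.0225 -.003 0 0 0;-.035 -.0225 -.003 0 0 0;0 0 0 0 0 0'
python3 - <<'E'
from h import *
o=robot.get_obs();a=save('wrist','w1');print(o['tool_pos'],o['eef_rot'],w2px('wrist',[.56,.238,.163],o),w2px('wrist',[.544,.049,.1545],o))
cv2.imwrite('pics/w1b.png',cv2.resize(a,(800,600),interpolation=cv2.INTER_CUBIC)[:,:,::-1])
E
```

```text
time: 0.6
tool_pos: [0.2405, 0.4388, 0.2401]
eef_rot: [-3.141, -0.0, 3.141]
force: [0.6, 1.7, 0.4]
grip_width: 0.145
finger_force: 0.0
time: 1.1
tool_pos: [0.4157, 0.3257, 0.2552]
eef_rot: [-3.141, -0.0, 3.14]
force: [1.2, 1.2, -0.1]
grip_width: 0.002
finger_force: 0.0
time: 1.6
tool_pos: [0.558, 0.2337, 0.2664]
eef_rot: [-3.141, 0.001, 3.136]
force: [-0.2, 0.2, 0.1]
grip_width: 0.002
finger_force: 0.0
[0.55803131 0.23369817 0.26644867] [-3.14062282e+00  6.88987490e-04  3.13595129e+00] [258.63246929 198.97910054] [ 42.79706784 179.94535968]
```

View pics/w1b.png

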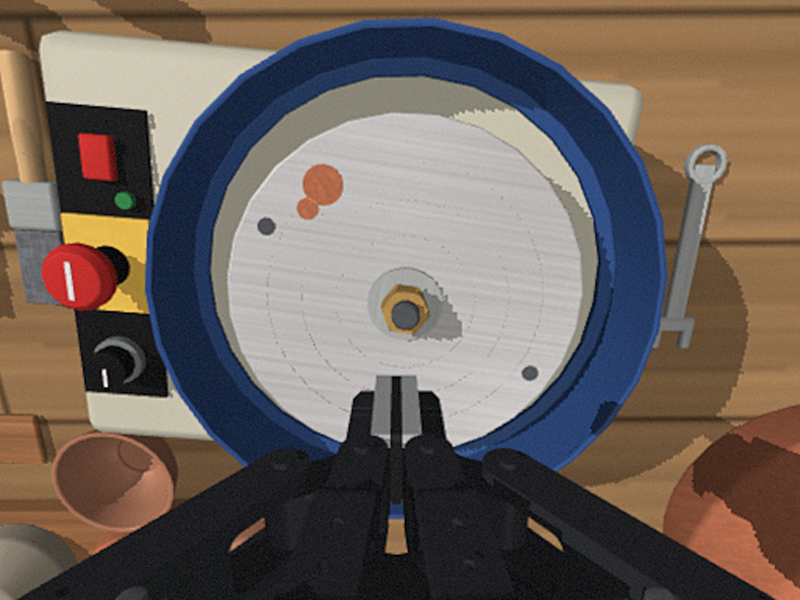

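The wrist view shows the nut at about (405,309), with the spindle tip at (405,314). The mushroom cap of the stop is at (78,276). I'll enlarge the nut to get its angle.

```bash
python3 - <<'E'
from h import *
a=cv2.imread('pics/w1.png')[172:222,233:300]; cv2.imwrite('pics/c2.png',cv2.resize(a,None,fx=11,fy=11,interpolation=cv2.INTER_CUBIC))
o=dict(tool_pos=[.55803,.2337,.26645],eef_rot=[-3.14062,.00069,3.13595])
s=.64
print('stop',px2w('wrist',72*s,280*s,.1545,o),'spindle',px2w('wrist',405*s,314*s,.170,o))
E
```

```text
stop [0.5433438  0.05202543 0.1545    ] spindle [0.55938066 0.23835209 0.17      ]
```

View pics/c2.png

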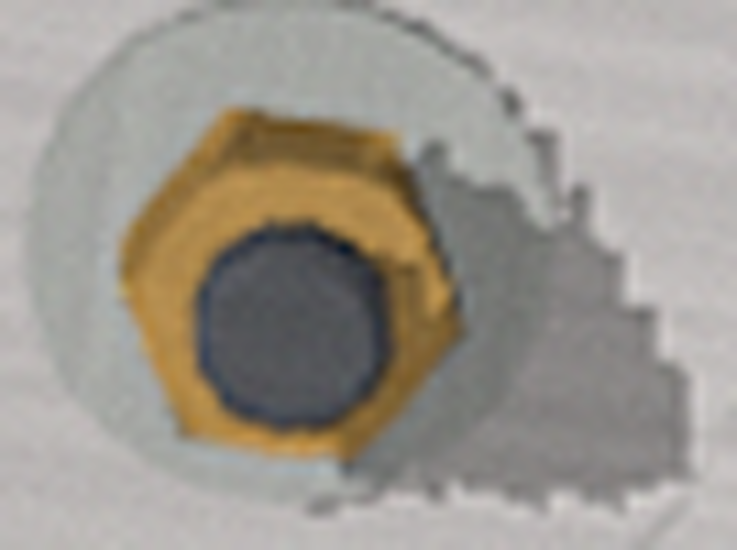

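```bash
python3 -m pendant '.0036 -.046 0 0 0 0;.0036 -.046 0 0 0 0;.0036 -.046 0 0 0 0;.0036 -.046 0 0 0 0;0 0 .03 0 0 0'
python3 -m pendant '0 0 .04 0 0 0;0 0 .022 0 0 0;0 0 0.004 0 0 0;0 0 0.004 0 0 0;0 0 .004 0 0 0'
python3 - <<'E'
from h import *
o=dict(tool_pos=[.55803,.2337,.26645],eef_rot=[-3.14062,.00069,3.13595])
f=lambda u,v,z:px2w('wrist',233+(u+.5)/11-.5,172+(v+.5)/11-.5,z,o)[:2]
def ang(p,q,z):
    d=f(*q,z)-f(*p,z);return np.degrees(np.arctan2(d[1],d[0])),np.linalg.norm(d)
print(ang((180,435),(345,462),.161),ang((235,108),(400,138),.149),ang((122,285),(463,330),.160),ang((122,285),(180,435),.16),ang((345,462),(463,330),.16))
print(f(292,327,.170),f(290,250,.148))
E
```

```text
time: 2.15
tool_pos: [0.5408, 0.0491, 0.24]
eef_rot: [-3.14, 0.006, 3.136]
force: [1.2, 1.1, -1.4]
grip_width: -0.001
finger_force: 0.0
time: 2.65
tool_pos: [0.5405, 0.0533, 0.1644]
eef_rot: [3.142, 0.002, 3.141]
force: [-0.4, -0.5, 0.1]
grip_width: 0.002
finger_force: 0.0
(np.float64(79.66669614397104), np.float64(0.013497145847785122)) (np.float64(78.94946739794115), np.float64(0.013741982000369775)) (np.float64(81.68036497746175), np.float64(0.027466215526912793)) (np.float64(19.262860889543987), np.float64(0.013560284857567757)) (np.float64(140.22295838028967), np.float64(0.01464812154308745))
[0.55966115 0.23826537] [0.56057271 0.23853392]
```

```bash
python3 -m pendant '0 0 .004 0 0 0;0 0 .004 0 0 0;0 0 .003 0 0 0;0 0 .003 0 0 0;0 0 .003 0 0 0'
python3 -m pendant '0 0 .002 0 0 0;0 0 .002 0 0 0;0 0 0 0 0 0;0 0 0 0 0 0'
```

```text
time: 3.15
tool_pos: [0.5402, 0.0528, 0.1469]
eef_rot: [3.141, 0.001, 3.14]
force: [-2.0, 0.1, 6.3]
grip_width: -0.001
finger_force: 3.2
time: 3.55
tool_pos: [0.5404, 0.0528, 0.1455]
eef_rot: [-3.141, 0.003, 3.14]
force: [-11.4, 0.1, 33.8]
grip_width: 0.002
finger_force: 16.4
```

```bash
python3 -m pendant '0 0 -.03 0 0 0;0 0 -.04 0 0 0;.01 -.045 -.015 0 0 0;.01 -.045 0 0 0 0;.01 -.045 0 0 0 0'
python3 -m pendant '.01 -.045 0 0 0 0;.01 -.045 0 0 0 0;.01 -.045 0 0 0 0;.01 -.045 0 0 0 0;0 -.008 0 0 0 0' 0.3
python3 - <<'E'
from h import *
o=robot.get_obs();a=save('wrist','w2');print(repr(o['tool_pos']),o['eef_rot'])
for p in [(.4743,-.1834),(.4774,-.2709),(.4603,-.3578)]:print(w2px('wrist',[*p,.073],o)/.64)
print(w2px('wrist',[.5434,.05,.1465],o))
cv2.imwrite('pics/w2b.png',cv2.resize(a,(800,600),interpolation=cv2.INTER_CUBIC)[:,:,::-1])
E
```

```text
time: 4.05
tool_pos: [0.5096, -0.0835, 0.2282]
eef_rot: [-3.141, 0.002, 3.141]
force: [0.2, -0.6, -0.1]
grip_width: 0.001
finger_force: 0.0
time: 4.55
tool_pos: [0.4681, -0.2745, 0.2272]
eef_rot: [-3.14, 0.0, 3.136]
force: [0.3, 1.1, -0.6]
grip_width: 0.65
finger_force: 0.0
array([ 0.46812092, -0.27450773,  0.22722774]) [-3.14003415e+00  4.04012167e-05  3.13577975e+00]
[534.53022988 291.41755457]
[401.80713843 296.76387211]
[268.1536482  272.48192389]
[627.94793552 285.05468686]
```

View pics/w2b.png

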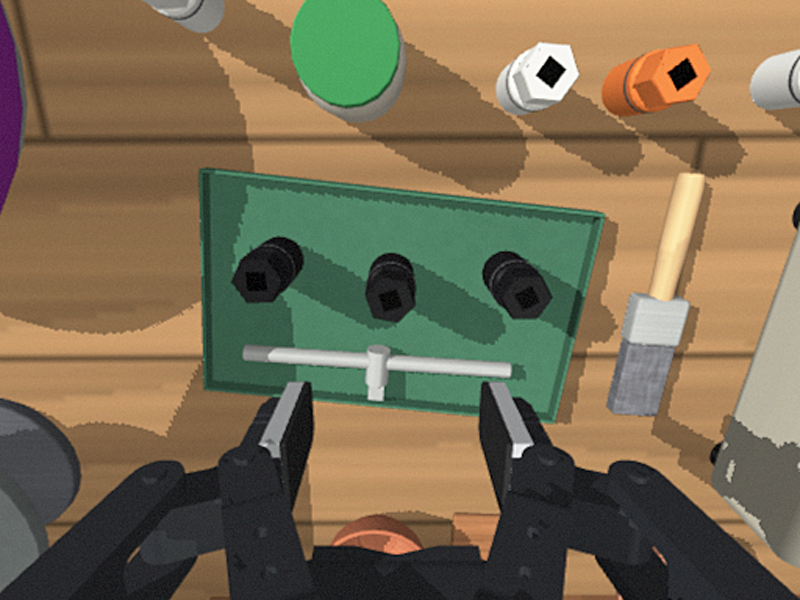

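The wrist view shows three black sockets, with drive holes at (256,280), (390,300) and (527,297). The T-bar lies at y≈360, and the white and orange decoys are outside the tray. I'll make brightened crops to read the hex angles.

```bash
python3 - <<'E'
from h import *
a=cv2.imread('pics/w2.png'); c=[]
for u,v in [(256,280),(390,300),(527,297)]:
    x,y=int(u*.64)-19,int(v*.64)-19; print(x,y); k=a[y:y+38,x:x+38].astype(float)
    k=np.clip((k/255)**.45*255*1.3,0,255).astype('uint8'); c.append(cv2.resize(k,None,fx=7,fy=7,interpolation=cv2.INTER_CUBIC))
cv2.imwrite('pics/c3.png',np.hstack(c))
E
```

```text
144 160
230 173
318 171
```

View pics/c3.png

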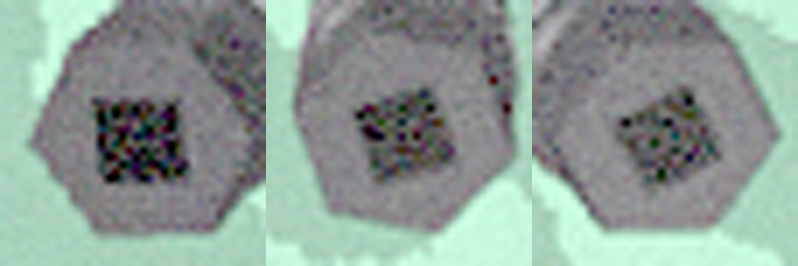

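```bash
python3 - <<'E'
from h import *
o=dict(tool_pos=[.46812,-.27451,.22723],eef_rot=[-3.14003,0,3.13578])
D={'L':(144,160,[(72,45),(30,143),(98,235),(218,232)],(140,140)),'M':(230,173,[(31,108),(62,210),(168,232),(248,152)],(140,137)),'R':(318,171,[(75,228),(182,230),(250,135),(200,42)],(135,137))}
for n,(x,y,cs,c) in D.items():
    f=lambda p:px2w('wrist',x+(p[0]+.5)/7-.5,y+(p[1]+.5)/7-.5,.073,o)[:2]
    P=[f(p) for p in cs]; e=np.diff(P,axis=0)
    an=np.degrees(np.arctan2(e[:,1],e[:,0])); print(n,f(c).round(4),(an%60).round(1),np.hypot(*e.T).round(4))
    # hex fit: centre + angle with circumradius 17.3mm
    from scipy.optimize import least_squares
    def r(p,k0):
        return np.concatenate([P[i]-p[:2]-.01732*np.array([np.cos(p[2]+k0*i*np.pi/3),np.sin(p[2]+k0*i*np.pi/3)]) for i in range(len(P))])
    best=min((least_squares(r,[*f(c),t],args=(k,),x_scale=[.01,.01,1]) for k in(1,-1) for t in np.arange(0,6.3,.5)),key=lambda s:s.cost)
    print('  fit',best.x[:2].round(4),'corner mod60',round(np.degrees(best.x[2])%60,1),'rms mm',1e3*np.sqrt(2*best.cost/len(P)))
E
```

```text
L [ 0.4657 -0.3665] [32.  30.8 31.1] [0.0165 0.0165 0.0178]
  fit [ 0.4654 -0.3657] corner mod60 32.1 rms mm 0.5497305237448733
M [ 0.4797 -0.2788] [14.8 17.2 16.4] [0.0165 0.0163 0.0173]
  fit [ 0.4785 -0.279 ] corner mod60 16.9 rms mm 0.8261074189602393
R [ 0.4782 -0.1885] [28.5 29.5 31.4] [0.0161 0.0172 0.0166]
  fit [ 0.478  -0.1886] corner mod60 30.1 rms mm 0.7214840790492578
```

```bash
cat > d.py <<'E'
import sys; from h import *
o=robot.get_obs(); t=np.array([float(x) for x in sys.argv[1:4]]); y=float(sys.argv[4])
W=R.from_euler('xyz',[np.pi,0,np.radians(y)]); C=R.from_euler('xyz',o['eef_rot'])
print('pos',o['tool_pos'].round(4),'turn(tool, deg)',np.degrees((C.inv()*W).as_rotvec()).round(2),'shift after turn',W.inv().apply(t-o['tool_pos']).round(4),'before',C.inv().apply(t-o['tool_pos']).round(4))
E
python3 -m pendant '0 0 0 0 0 -7.6;0 0 0 0 0 -7.6;0 0 0 0 0 -7.6;0 0 0 0 0 -7.6;0 0 0 0 0 0'; python3 d.py .478 -.1886 .049 210
```

```text
time: 5.1
tool_pos: [0.4696, -0.269, 0.2273]
eef_rot: [3.141, 0.0, -2.61]
force: [0.2, 0.5, -0.2]
grip_width: 0.65
finger_force: 0.0
pos [ 0.4696 -0.269   0.2273] turn(tool, deg) [0.02 0.01 0.49] shift after turn [-0.0475  0.0654  0.1783] before [-0.048   0.0649  0.1783]
```

```bash
python3 -m pendant '-.012 .0162 .015 0 0 0;-.012 .0162 .015 0 0 0;-.012 .0162 .015 0 0 0;-.012 .0162 .015 0 0 0;0 0 0 0 0 0'; python3 -m pendant '0 0 0 0 0 0;0 0 0 0 0 0'; cat > hole.py <<'E'
import sys; from h import *
x,y=map(float,sys.argv[1:3]); o=robot.get_obs(); a=save('wrist',sys.argv[3]); p=w2px('wrist',[x,y,.073],o)
g=cv2.GaussianBlur(a.max(2),(3,3),0); u,v=p.astype(int); k=g[v-28:v+28,u-28:u+28]
m=(k<np.percentile(k,2)+14).astype('uint8'); n,l,s,c=cv2.connectedComponentsWithStats(m)
for i in range(1,n):
    if s[i,4]>25:
        q=c[i]+[u-28,v-28]; r=cv2.minAreaRect(np.argwhere(l==i)[:,::-1].astype(np.float32)); print(s[i,4],r[1],r[2],q,px2w('wrist',*q,.073,o).round(4))
print('pred',p,o['qvel'].round(3),o['tool_pos'])
E
python3 hole.py .478 -.1886 w3
```

```text
time: 5.6
tool_pos: [0.477, -0.1867, 0.1657]
eef_rot: [3.138, -0.001, -2.614]
force: [0.1, -0.7, -0.4]
grip_width: 0.65
finger_force: 0.0
time: 5.8
tool_pos: [0.4786, -0.1906, 0.1681]
eef_rot: [-3.14, 0.001, -2.614]
force: [0.1, 0.5, -0.8]
grip_width: 0.653
finger_force: 0.0
181 (28.90916633605957, 13.459732055664062) 20.556041717529297 [260.77348066 182.54696133] [ 0.4622 -0.1925  0.073 ]
43 (5.400000095367432, 13.000000953674316) 53.13010025024414 [241.1627907  185.93023256] [ 0.4729 -0.205   0.073 ]
218 (14.0, 15.0) 90.0 [254.94954128 200.72018349] [ 0.4783 -0.1886  0.073 ]
pred [255.14536238 200.4352337 ] [-0.01  -0.     0.002 -0.001  0.001 -0.008] [ 0.47861515 -0.19057683  0.16807331]
```

```bash
python3 -m pendant '-.0007 .0019 .03 0 0 0;0 0 .03 0 0 0;0 0 .03 0 0 0;0 0 .02 0 0 0;0 0 .009 0 0 0'; python3 -m pendant '0 0 0 0 0 0;0 0 0 0 0 0'; python3 -m pendant '0 0 0 0 0 0;0 0 0 0 0 0;0 0 0 0 0 0;0 0 0 0 0 0' -1
```

```text
time: 6.35
tool_pos: [0.477, -0.1883, 0.047]
eef_rot: [3.14, -0.001, -2.614]
force: [-0.7, 0.3, 0.4]
grip_width: 0.645
finger_force: 0.0
time: 6.55
tool_pos: [0.4783, -0.1886, 0.0492]
eef_rot: [-3.14, 0.001, -2.613]
force: [-0.5, -0.4, 1.0]
grip_width: 0.649
finger_force: 0.0
time: 6.95
tool_pos: [0.4785, -0.1884, 0.0495]
eef_rot: [-3.14, 0.001, -2.612]
force: [-0.9, -0.9, 6.5]
grip_width: 0.337
finger_force: 58.6
```

```bash
python3 -m pendant '0 0 -.03 0 0 0;0 0 -.045 0 0 0;0 0 -.045 0 0 0;0 0 -.045 0 0 0;0 0 -.045 0 0 0'; python3 -m pendant '0 0 0 0 0 5.2;0 0 0 0 0 5.2;0 0 0 0 0 0'; python3 d.py .560 .2384 .259 199.8
```

```text
time: 7.45
tool_pos: [0.4773, -0.1877, 0.2607]
eef_rot: [-3.141, 0.0, -2.613]
force: [1.3, 0.4, -2.3]
grip_width: 0.343
finger_force: 60.5
time: 7.75
tool_pos: [0.4776, -0.1879, 0.2589]
eef_rot: [-3.141, 0.0, -2.795]
force: [-0.2, 0.6, -3.1]
grip_width: 0.336
finger_force: 60.7
pos [ 0.4776 -0.1879  0.2589] turn(tool, deg) [-0.03  0.03  0.04] shift after turn [-2.219e-01  3.732e-01 -1.000e-04] before [-2.222e-01  3.730e-01 -2.000e-04]
```

```bash
for i in 1 2; do :; done; python3 -m pendant '-.026 .037 0 0 0 0;-.026 .037 0 0 0 0;-.026 .037 0 0 0 0;-.026 .037 0 0 0 0;-.026 .037 0 0 0 0'; python3 -m pendant '-.026 .037 0 0 0 0;-.026 .037 0 0 0 0;-.026 .037 0 0 0 0;-.026 .037 0 0 0 0;-.026 .037 0 0 0 0';python3 -m pendant '0 0 0 0 0 0;0 0 0 0 0 0;0 0 0 0 0 0'
python3 - <<'E'
from h import *
o=robot.get_obs();a=save('wrist','w4');p=w2px('wrist',[.56,.2384,.163],o);print(repr(o['tool_pos']),repr(o['eef_rot']),p,o['qvel'].round(3))
u,v=p.astype(int);c=a[v-30:v+30,u-35:u+35,::-1];print(u-35,v-30)
cv2.imwrite('pics/c4.png',cv2.resize(c,None,fx=10,fy=10,interpolation=cv2.INTER_CUBIC))
E
```

```text
time: 8.25
tool_pos: [0.5368, 0.0321, 0.2583]
eef_rot: [3.142, -0.0, -2.791]
force: [0.5, -1.1, -3.0]
grip_width: 0.337
finger_force: 60.6
time: 8.75
tool_pos: [0.596, 0.2504, 0.2581]
eef_rot: [-3.142, -0.001, -2.791]
force: [1.8, -0.6, -3.0]
grip_width: 0.335
finger_force: 60.6
time: 9.05
tool_pos: [0.5958, 0.2477, 0.2581]
eef_rot: [-3.141, -0.001, -2.793]
force: [0.8, -1.3, -2.2]
grip_width: 0.338
finger_force: 60.8
array([0.5957523 , 0.24772642, 0.25806976]) array([-3.14129041e+00, -9.33753406e-04, -2.79308824e+00]) [257.20632411 156.63510397] [-0.016 -0.01  -0.003 -0.001  0.002  0.006]
222 126
```

View pics/c4.png

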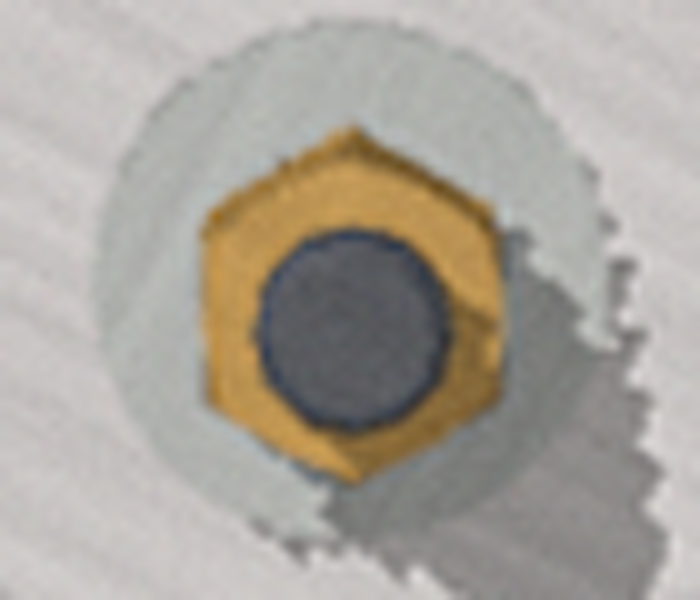

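The crop shows the nut's flats almost vertical, so it is already aligned with the finger axis to about 1°. The spindle tip centre is at (353,332).

```bash
python3 - <<'E'
from h import *
o=dict(tool_pos=[0.5957523 , 0.24772642, 0.25806976],eef_rot=[-3.14129041e+00, -9.33753406e-04, -2.79308824e+00])
f=lambda u,v,z:px2w('wrist',222+(u+.5)/10-.5,126+(v+.5)/10-.5,z,o)[:2]
print(f(353,332,.170)); d=f(207,402,.16)-f(203,225,.16);e=f(500,400,.16)-f(497,215,.16);w=f(352,17,.148),f(352,530,.148)
print(np.degrees(np.arctan2(d[1],d[0])),np.degrees(np.arctan2(e[1],e[0])),np.linalg.norm(f(203,310,.161)-f(500,310,.161)),np.linalg.norm(w[0]-w[1]),(w[0]+w[1])/2)
E
python3 d.py .5600 .2384 .259 199.8
```

```text
[0.56044056 0.23816042]
20.546062068339427 21.932534488547898 0.023934286664575023 0.04366897993091032 [0.56028261 0.23831982]
pos [0.5959 0.2474 0.2583] turn(tool, deg) [-0.01 -0.03  0.11] shift after turn [ 0.0368  0.0037 -0.0007] before [ 0.0368  0.0038 -0.0007]
```

```bash
python3 -m pendant '.0184 .0018 0 0 0 -.5;.0184 .0018 0 0 0 0;0 0 0.02 0 0 0;0 0 .01 0 0 0;0 0 0 0 0 0'; python3 -m pendant '0 0 0 0 0 0;0 0 0 0 0 0';python3 d.py .5602 .2383 .2095 200.3
```

```text
time: 9.6
tool_pos: [0.5596, 0.238, 0.2271]
eef_rot: [3.141, -0.002, -2.786]
force: [-0.7, -0.5, -2.2]
grip_width: 0.336
finger_force: 60.9
time: 9.8
tool_pos: [0.5609, 0.2391, 0.2289]
eef_rot: [-3.141, 0.001, -2.786]
force: [0.4, 0.2, -1.8]
grip_width: 0.339
finger_force: 60.9
pos [0.5609 0.2391 0.2289] turn(tool, deg) [-0.01  0.05  0.1 ] shift after turn [ 0.0009 -0.0005  0.0194] before [ 0.0009 -0.0005  0.0194]
```

```bash
python3 -m pendant '.0009 -.0005 .008 0 0 0;0 0 .006 0 0 0;0 0 .004 0 0 0;0 0 .003 0 0 0;0 0 .003 0 0 0'; python3 -m pendant '0 0 .003 0 0 0;0 0 0 0 0 0;0 0 0 0 0 0'
```

```text
time: 10.3
tool_pos: [0.5598, 0.2385, 0.2046]
eef_rot: [-3.141, 0.001, -2.785]
force: [-3.3, -0.2, 14.7]
grip_width: 0.339
finger_force: 63.1
time: 10.6
tool_pos: [0.5601, 0.2384, 0.2012]
eef_rot: [-3.141, 0.001, -2.785]
force: [3.7, 0.1, -4.7]
grip_width: 0.337
finger_force: 60.7
```

It is 8 mm past the nut top with little force, so this one seems to fit. I'll continue down.

```bash
python3 -m pendant '0 0 .003 0 0 0;0 0 .002 0 0 0;0 0 .001 0 0 0;0 0 .001 0 0 0;0 0 0 0 0 0'; python3 -m pendant '0 0 0.001 0 0 0;0 0 .001 0 0 0;0 0 0 0 0 0;0 0 0 0 0 0'
```

```text
time: 11.1
tool_pos: [0.5602, 0.2384, 0.1946]
eef_rot: [-3.141, 0.001, -2.785]
force: [5.9, -1.1, 1.1]
grip_width: 0.341
finger_force: 61.3
time: 11.5
tool_pos: [0.5605, 0.2384, 0.1945]
eef_rot: [-3.141, 0.003, -2.785]
force: [1.4, -2.7, 15.4]
grip_width: 0.337
finger_force: 63.2
```

```bash
python3 - <<'E'
from h import *
o=robot.get_obs();a=save('wrist','w5');b=save('scene','s5')
br=lambda k:np.clip((k/255.)**.6*280,0,255).astype('uint8')
p=w2px('wrist',[.5603,.2383,.165],o);u,v=p.astype(int);q=w2px('scene',[.5603,.2383,.18]);x,y=q.astype(int)
A=cv2.resize(br(a[v-50:v+50,u-50:u+50]),(400,400),interpolation=cv2.INTER_CUBIC);B=cv2.resize(br(b[y-50:y+50,x-65:x+35]),(400,400),interpolation=cv2.INTER_CUBIC)
c=lambda P,cam,*z:[ (w2px(cam,[.5603,.2383,k],o)).round(1).tolist() for k in z]
print(u,v,c(0,'wrist',.148,.163,.218))
cv2.imwrite('pics/c5.png',np.hstack([A,B])[:,:,::-1])
E
```

```text
252 233 [[252.9, 222.8], [252.9, 232.2], [253.0, 283.4]]
```

View pics/c5.png

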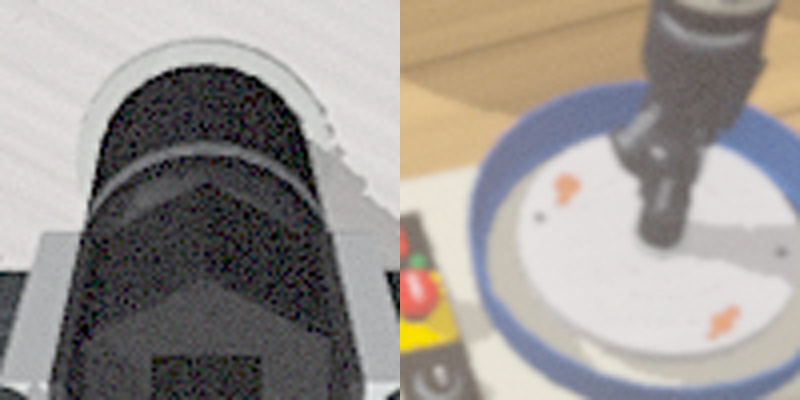

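The washer ring shows evenly, about 6 px wide, around the mouth in the left crop. A socket standing 15 mm proud would leave about 15 px, so this one is home on the washer.

```bash
python3 -m pendant '0 0 0 0 0 0;0 0 0 0 0 0;0 0 0 0 0 0'; python3 -c "
from plant import sign_off
print(sign_off())"
```

```text
time: 11.9
tool_pos: [0.5605, 0.2384, 0.1945]
eef_rot: [-3.141, 0.003, -2.785]
force: [0.4, -3.7, 15.2]
grip_width: 0.338
finger_force: 63.2
the job is handed in; nothing more can be done
None
```

I pressed the stop button to its end and handed the job in at 11.9 s: the first socket I tried (the one nearest the wheel) fit and is still gripped, fully seated on the nut, and I never touched the other two in the tray.

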